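# Level the catering scale with a spirit level and finish pressing on the level

## Task

Level the bench scale: lay the spirit level flat on the middle of its pan, lengthwise towards the levelling foot with the black knob, and press it firmly down so that it sits true. Then turn the knob until the bubble settles between the two black lines, and press the level firmly down on the pan again to prove the reading: the program finishes while still pressing, bubble between the lines. Leave the jug, the bowl and the flask where they stand.

Things in the scene. Friction and masses are not known exactly. Their poses are not given: they have to be found in the camera images.
- level: Spirit level: blue-grey bar, black ends, 180 x 24 x 34 mm, about 0.27 kg. Origin: centre of its underside; x along its length, z up. Green vial in the middle of its top; top and sides are solid and may be gripped or pressed anywhere. Grip across the 24 mm. A firm press is 5 to 15 N besides its weight, about its middle.
- bubble (a joint): Pale bubble, 15 mm long, in the vial: its place along the level's own x axis, m, 0 = centred. The black lines stand at +-10.4 mm: it is clear between them within +-2.5 mm. It moves to the higher side, 1.5 mm per milliradian of slope, at most 19 mm, and settles in about 1 s. With the level on the pan as asked, a quarter turn of the knob shifts it about 6.8 mm.
- scale: Tilting upper part of the white bench scale (pan, chassis, console). Origin on the bench, midway between the two fixed rubber feet at its side; x points away from the console, y away from the levelling foot.
- pan (a point): Centre of the top of the flat steel weighing pan, 220 mm (x) by 236 mm (y), 62 mm above the bench. x points away from the console (which reaches 55 mm past the pan's -x edge and is lower than the pan); y points straight away from the levelling foot: the level's length shall lie along y, either way round.
- knob_top (a point): Top centre of the levelling foot's upright round black knob: 41 mm across, 28 mm tall, top 72 mm above the bench. Stands 175 mm from the pan centre, 57 mm outside the pan; lug under it 35 mm high. Axes as the pan's. Stiff (0.15 N m), stays where left. Thread 5 mm a turn: clockwise from above raises this side. It needs 1/6 to 0.43 turn: regrip.
- jug: Bystander: steel jug, 72 mm wide, 95 mm high, handle at its +y; origin at the centre of its underside.
- bowl: Bystander: steel bowl, 150 mm wide, 60 mm high; origin at the centre of its underside.
- flask: Bystander: steel flask with black lid, 98 mm wide, 185 mm high; origin at the centre of its underside.
Mind the look-alikes: they are no part of the job. Of the things that look like the level, the smallest one is meant.

How it is judged (in metres and radians):
On the way, in this order (a step that is already met when the one before it is completed fails the run):
1. the level is laid on the middle of the pan, lengthwise towards the levelling foot, and pressed firmly down (contact force between level and scale above 5.5 N and contact force between the fingers and level above 1.5 N and horizontal distance between level and pan below 0.04 m and angle between the x axis of level and the y axis of pan, either way round below 0.2 rad), for 0.1 s.
2. the foot is turned until the scale is level and the bubble is between the lines (angle between pan's own z axis and vertical below 0.0018 rad and value of joint bubble between -0.0025 and 0.0025 m), for 0.3 s.
At the end, for the whole second after the job is handed in: Fingers still press the level (over 1.5 N, level on pan over 5.5 N with its 3 N weight). It lies flat on the pan, within 40 mm of its centre and 0.2 rad of the line to the foot; the pan is level within 1.8 mrad; the bubble is within 2.5 mm of the middle, between the lines (all of step 1 and all of step 2 and z of level in the frame of pan between -0.003 and 0.003 m); the arm keeps its last pose, push and grip.
It fails at once if jug knocked or moved (distance of jug from where it was at the start of the episode above 0.03 m or angle between jug's own z axis and vertical above 0.5 rad).
It fails at once if bowl knocked or moved (distance of bowl from where it was at the start of the episode above 0.03 m or angle between bowl's own z axis and vertical above 0.5 rad).
It fails at once if flask knocked or moved (distance of flask from where it was at the start of the episode above 0.03 m or angle between flask's own z axis and vertical above 0.5 rad).
It also fails if it takes over 72 s, if anything falls off the work surface, if the arm or the gripper's body presses on something with over 40 N, if the wrist force passes 120 N, or if a joint passes its speed limit or range.

## Robot

A 6-joint arm with a two-finger parallel gripper is mounted at the origin on the work surface. World frame = base frame: x ahead of the robot, y to its left, z up, the work surface at z = 0. Lengths are in mm, angles in rad, forces in N, time in s.
With the tool pointing down it reaches from about 400 to 825 mm from the base axis. Payload 7 kg.
Tool frame: the origin (TCP) lies at the very end of the fingers, on their centre line; the grasp point (between the pads) lies 19 mm behind it; z points along the fingers, y is the direction in which the jaws open and shut (so a half turn about z gives the same grasp; the last joint's range is limited). The gripper opens to 88 mm and grips with 3 to 60 N. Pads are 19 mm wide; open, the fingers measure 130 mm over their backs; the gripper's body (78 mm by 193 mm) begins 47 mm behind the grasp point.
Start: joints at [1.524, 0.359, 0.012, 0, -1.224, -0.288], TCP at [221.8, 637.495, 226.561] pointing down, gripper open.
Joint ranges: [-3.07, 3.07], [-1.43, 2.12], [-1.02, 1.25], [-3.03, 1.67], [-3.05, -0], [-3.03, 3.03]. Speed limits (rad/s): [2.39, 2.39, 3.01, 3.14, 3.14, 3.14].

## Interface

Orientations are given as a unit quaternion [x, y, z, w].
In Python, from plant import bot gives the robot as it stands. Calls block until the motion is done:
- bot.move_ptp(position, orientation): joint-space move of the TCP to a pose.
- bot.line_to(position, velocity=150, ori=None): straight line of the TCP; ori=None keeps the orientation; velocity is the mean speed in mm/s.
- bot.move_joints(angles): joint-space move.
- bot.move_gripper(opening, force=None): finger opening in mm; force is the grip in N (None keeps the last); returns when the fingers have stopped.
- bot.pause(seconds).
- bot.solve_ik(position, orientation): joint angles nearest the present ones, or None.
- bot.read_state(): the state.
- bot.camera(name): name is "side" or "top" or "wrist"; returns the picture (480x640x3 uint8, red, green, blue); there is no depth.
- bot.get_calibration(name): a dict with "fx", "fy", "cx", "cy" (pixels), "view" (4x4, takes a point from world to camera coordinates); the wrist camera has in their place "T_tool_cam" (4x4, takes a point from camera to tool coordinates, whose origin is the TCP and whose axes are the flange's). Camera axes: x right, y up, looking along -z (the intrinsics and any distortion apply to the point x, -y, -z); pixel columns grow to the right and rows downward; lengths in mm; the calibration is good to about 2 mm. A picture is of the moment at which its call begins: read the wrist's pose just before it. get_calibration takes no time and is no camera call.
A pose or a line that the arm cannot do raises bot.Unreachable and nothing moves.
- bot.close_job(): hands the job in, once; it reports no verdict.
The state is a dict: "t": time; "joint_pos": joint angles; "qvel": joint speeds; "tau": joint torques, N m; "tcp_pos": TCP position; "eef_rot": TCP orientation; "contact_force": force on the tool from outside, world axes, zero at the start; "moment": the same for the moment, N m; "width": finger opening in mm.
Only numpy, scipy, OpenCV 4.12 (cv2) and the standard library are available. Lean on these libraries where they do the work, as an engineer would, in place of code of your own. Each camera call takes 0.05 s, during which the arm holds its last target.

## Working session

There is one attempt and no reset: what is moved stays moved. The work goes in short steps, each a Python script; the robot and the scene stay as the last script left them, time stands still between calls to the robot, and variables do not carry over. Pictures are saved under pics/ and viewed, and the job is handed in when it is done.

```bash
ls; mkdir -p pics; python3 - <<'E'
from plant import bot
import cv2,numpy as np
for n in ["side","top","wrist"]:
    c=bot.get_calibration(n); print(n,{k:np.round(np.array(v),3).tolist() for k,v in c.items()})
    cv2.imwrite(f"pics/{n}0.png",bot.camera(n)[:,:,::-1])
print(bot.read_state())
E
```

```text
pics
side {'fx': 492.109, 'fy': 492.109, 'cx': 319.14, 'cy': 237.684, 'view': [[0.848, -0.53, -0.02, -368.76], [0.399, 0.612, 0.683, -297.416], [-0.35, -0.588, 0.73, -1163.037], [0.0, 0.0, 0.0, 1.0]]}
top {'fx': 506.337, 'fy': 506.337, 'cx': 317.602, 'cy': 240.928, 'view': [[0.011, -1.0, -0.006, 81.23], [0.999, 0.011, 0.05, -470.781], [-0.05, -0.007, 0.999, -1392.026], [0.0, 0.0, 0.0, 1.0]]}
wrist {'fx': 330.874, 'fy': 330.874, 'cx': 323.492, 'cy': 240.059, 'T_tool_cam': [[0.0, 0.956, 0.293, 79.74], [1.0, -0.001, 0.0, 0.812], [0.0, 0.293, -0.956, -158.514], [0.0, 0.0, 0.0, 1.0]]}
{'t': 0.15, 'joint_pos': array([ 1.52411300e+00,  3.59226054e-01,  1.12770637e-02, -2.56806859e-04,
       -1.22412534e+00, -2.88126486e-01]), 'qvel': array([-0.00110929, -0.00293272,  0.00158292,  0.0019989 ,  0.00166723,
        0.00190888]), 'tau': array([-2.00790848e-03, -5.83273602e+01,  2.93292636e+01,  7.00111181e+00,
        8.78106250e-03, -1.13130031e-04]), 'tcp_pos': array([221.68413764, 637.15971679, 225.83850858]), 'eef_rot': array([ 9.86013000e-01, -1.66667157e-01, -4.29040968e-05,  6.48889567e-04]), 'contact_force': array([-0.91903987,  0.63869985, -0.01974603]), 'moment': array([-0.06374292, -0.03127287, -0.02200188]), 'width': 87.66946807008509}
```

View pics/top0.png

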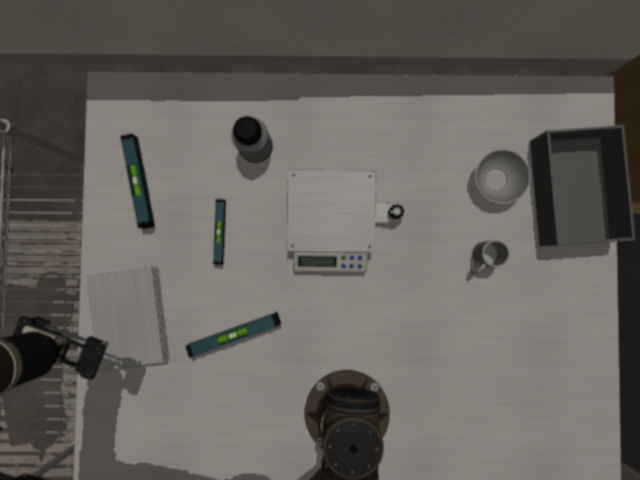

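View pics/side0.png

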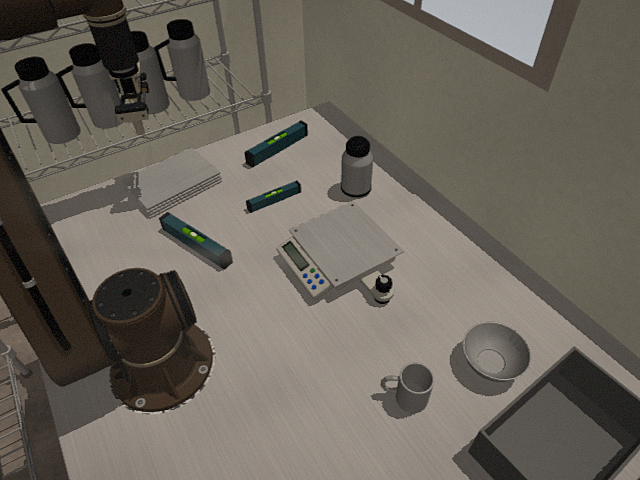

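View pics/wrist0.png

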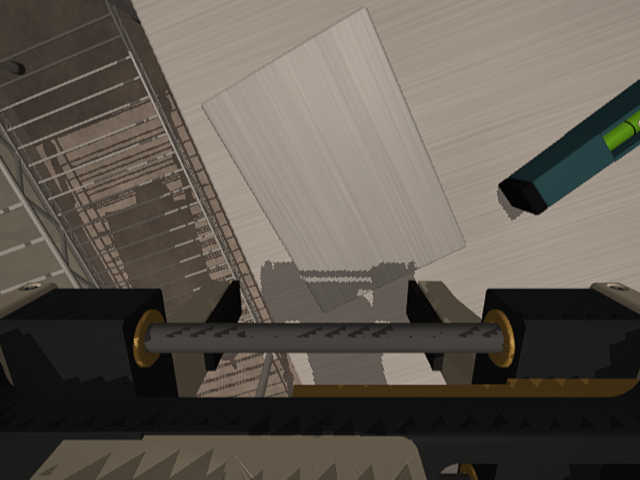

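The top view shows three things that could be the level: small (219,232), large (137,181) and large (234,335). In the side view they are at (273,196), (277,143) and (195,240). The smallest is (219,232). The scale's pan is at (331,210) and the knob at (396,212). I'll check the choice in a crop and measure.

```bash
cat > h.py <<'E'
from plant import bot
import cv2,numpy as np
from scipy.spatial.transform import Rotation as Ro
def camRay(name,uv,st=None):
    c=bot.get_calibration(name)
    d=np.array([(uv[0]-c['cx'])/c['fx'],-(uv[1]-c['cy'])/c['fy'],-1.])
    if name=='wrist':
        T=np.eye(4);T[:3,:3]=Ro.from_quat(st['eef_rot']).as_matrix();T[:3,3]=st['tcp_pos']
        M=T@np.array(c['T_tool_cam'])
    else: M=np.linalg.inv(np.array(c['view']))
    d=M[:3,:3]@d
    return M[:3,3],d/np.linalg.norm(d)
def onz(r,z): return r[0]+r[1]*(z-r[0][2])/r[1][2]
def tri(rs):
    A=sum(np.eye(3)-np.outer(d,d) for o,d in rs);b=sum((np.eye(3)-np.outer(d,d))@o for o,d in rs)
    x=np.linalg.solve(A,b); return x,[np.linalg.norm((np.eye(3)-np.outer(d,d))@(x-o)) for o,d in rs]
def proj(name,p,st=None):
    c=bot.get_calibration(name)
    if name=='wrist':
        T=np.eye(4);T[:3,:3]=Ro.from_quat(st['eef_rot']).as_matrix();T[:3,3]=st['tcp_pos']
        V=np.linalg.inv(T@np.array(c['T_tool_cam']))
    else: V=np.array(c['view'])
    q=V@np.append(p,1); return c['cx']+c['fx']*q[0]/-q[2],c['cy']-c['fy']*q[1]/-q[2]
def down(phi): return [np.cos(phi/2),np.sin(phi/2),0,0]  # tool x at heading phi
def snap(name,fn):
    st=bot.read_state(); im=bot.camera(name)[:,:,::-1].copy(); cv2.imwrite('pics/'+fn,im); return st,im
E
python3 - <<'E'
from h import *
a=cv2.imread('pics/top0.png');b=cv2.imread('pics/side0.png')
c1=cv2.resize(a[150:290,190:420],None,fx=3.4,fy=3.4,interpolation=cv2.INTER_CUBIC)
cv2.imwrite('pics/ctop.png',c1)
c2=cv2.resize(b[160:320,230:430],None,fx=3.7,fy=3.7,interpolation=cv2.INTER_CUBIC)
cv2.imwrite('pics/cside.png',c2)
for nm,im in(('top',a),('side',b)):
    hsv=cv2.cvtColor(im,cv2.COLOR_BGR2HSV)
    m=cv2.inRange(hsv,(35,120,80),(75,255,255))
    n,l,s,ce=cv2.connectedComponentsWithStats(m)
    for i in range(1,n):
        if s[i,4]>5: print(nm,'green',s[i],ce[i].round(1))
    m=cv2.inRange(hsv,(85,60,20),(110,255,160))
    n,l,s,ce=cv2.connectedComponentsWithStats(m)
    for i in range(1,n):
        if s[i,4]>100: print(nm,'blue',s[i],ce[i].round(1))
E
```

```text
top green [130 165   8  13  64] [133.5 170.4]
top green [133 179   8  17  70] [137.  188.7]
top green [217 221   4   9  32] [218.6 224.8]
top green [216 234   5   8  30] [218.5 237.9]
top green [234 328  14   8  62] [241.3 331.2]
top green [217 333  13  10  68] [223.  337.9]
top blue [122 137  31  87 964] [137.2 180. ]
top blue [214 201  11  62 352] [219.3 231.5]
top blue [189 315  87  40 753] [232.2 335. ]
side green [267 133  20  11  58] [277.  138.2]
side green [265 189  18   9  42] [273.3 193. ]
side green [182 227  23  16 101] [192.5 234.9]
side green [311 269   4   3   9] [312.1 269.9]
side blue [248 122  57  43 837] [277.8 142.7]
side blue [249 182  50  30 519] [274.5 196. ]
side blue [162 214  64  37 631] [187.4 232.9]
```

View pics/ctop.png

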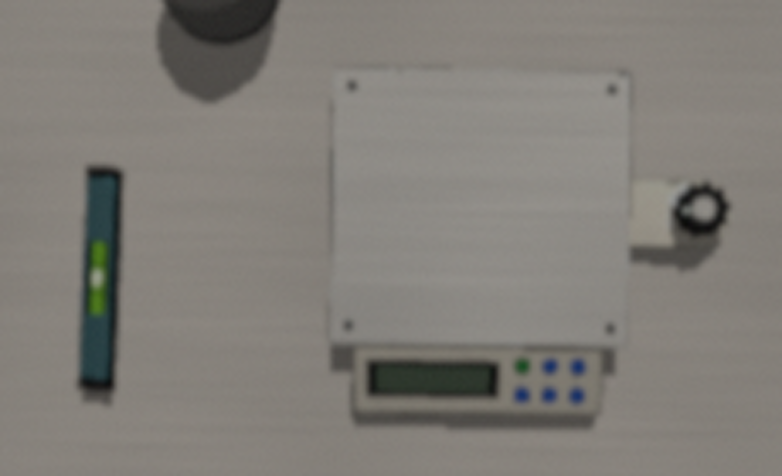

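View pics/cside.png

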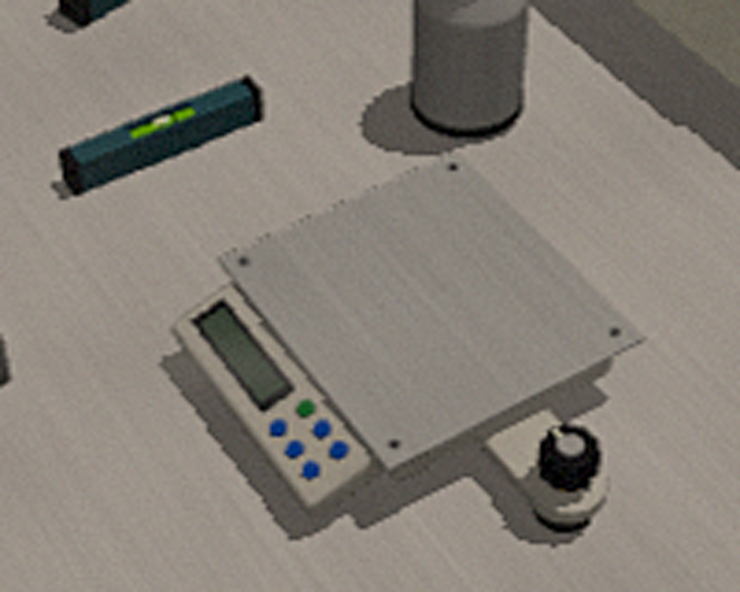

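```bash
python3 - <<'E'
from h import *
T=lambda p:(np.array(p)+.5)/3.4-.5+np.array([190,150]);S=lambda p:(np.array(p)+.5)/3.7-.5+np.array([230,160])
P=[]
for n,t,s in [('++',(352,85),(453,167)),('+-',(613,90),(615,331)),('-+',(348,325),(244,261)),('--',(610,329),(394,444)),('knob',(703,209),(571,444)),('bub',(97,277),(163,121))]:
    x,e=tri([camRay('top',T(t)),camRay('side',S(s))]);P.append(x);print(n,x.round(1),np.round(e,1), 'top@62',onz(camRay('top',T(t)),62).round(1))
P=np.array(P);print('pan',P[:4].mean(0)); 
y=P[0]+P[2]-P[1]-P[3];x=P[0]+P[1]-P[2]-P[3]
print('yaw y',np.degrees(np.arctan2(-y[0],y[1])),'yaw x',np.degrees(np.arctan2(x[1],x[0])))
a=cv2.imread('pics/top0.png')
hsv=cv2.cvtColor(a,cv2.COLOR_BGR2HSV);m=cv2.inRange(hsv,(35,60,20),(110,255,255))
m[:,:205]=0;m[:,232:]=0;m[:190]=0;m[275:]=0
q=cv2.findNonZero(m)[:,0].astype(float); W=np.array([onz(camRay('top',p),34) for p in q])[:,:2]
c=W.mean(0);u,s,v=np.linalg.svd(W-c);print('level',c,v[0],np.degrees(np.arctan2(v[0][1],v[0][0])))
E
```

```text
++ [645.6 154.   61.2] [0.2 0.2] top@62 [645.3 154.   62. ]
+- [643.9 -52.8  62.3] [0.6 0.6] top@62 [643.4 -52.5  62. ]
-+ [455.3 154.4  62. ] [0.3 0.3] top@62 [455.  154.5  62. ]
-- [454.5 -51.6  60.7] [0.3 0.3] top@62 [454.2 -51.4  62. ]
knob [ 549.6 -123.2   71.2] [1.1 1.1] top@62 [ 549.7 -124.    62. ]
bub [493.3 358.9  31.7] [0.6 0.6] top@62 [490.7 353.   62. ]
pan [549.81951934  51.00054352  61.55011017]
yaw y -0.34390553409254565 yaw x -0.23996272904243654
level [491.68174707 356.02973052] [-0.99984256  0.01774396] 178.9832924708339
```

```bash
python3 - <<'E'
from h import *
for nm,p in (('lev',[492,357.5,10]),('pan',[550,51,72]),('knob',[549.7,-123.5,52])):
    for d in (-180,-150,-120,-90,-60,-30,0,30,60,90,120,150,179):
        q=bot.solve_ik(p,down(np.radians(d))); print(nm,d,None if q is None else np.round(q,2))
E
```

```text
lev -180 [ 0.95  0.47 -0.38 -0.   -0.72 -2.52]
lev -150 [ 0.95  0.47 -0.38 -0.   -0.72 -2.  ]
lev -120 [ 0.95  0.47 -0.38  0.   -0.72 -1.47]
lev -90 [ 0.95  0.47 -0.38  0.   -0.72 -0.95]
lev -60 [ 0.95  0.47 -0.38  0.   -0.72 -0.43]
lev -30 [ 0.95  0.47 -0.38  0.   -0.72  0.1 ]
lev 0 [ 0.95  0.47 -0.38  0.   -0.72  0.62]
lev 30 [ 0.95  0.47 -0.38  0.   -0.72  1.15]
lev 60 [ 0.95  0.47 -0.38  0.   -0.72  1.67]
lev 90 [ 0.95  0.47 -0.38  0.   -0.72  2.19]
lev 120 [ 0.95  0.47 -0.38  0.   -0.72  2.72]
lev 150 None
lev 179 [ 0.95  0.47 -0.38 -0.   -0.72 -2.54]
pan -180 [ 0.45  0.31 -0.46  0.   -0.8  -2.02]
pan -150 [ 0.45  0.31 -0.46  0.   -0.8  -1.49]
pan -120 [ 0.45  0.31 -0.46  0.   -0.8  -0.97]
pan -90 [ 0.45  0.31 -0.46  0.   -0.8  -0.45]
pan -60 [ 0.45  0.31 -0.46  0.   -0.8   0.08]
pan -30 [ 0.45  0.31 -0.46  0.   -0.8   0.6 ]
pan 0 [ 0.45  0.31 -0.46  0.   -0.8   1.12]
pan 30 [ 0.45  0.31 -0.46  0.   -0.8   1.65]
pan 60 [ 0.45  0.31 -0.46  0.   -0.8   2.17]
pan 90 [ 0.45  0.31 -0.46  0.   -0.8   2.69]
pan 120 None
pan 150 [ 0.45  0.31 -0.46  0.   -0.8  -2.54]
pan 179 [ 0.45  0.31 -0.46  0.   -0.8  -2.04]
knob -180 [ 0.13  0.35 -0.45  0.   -0.77 -1.7 ]
knob -150 [ 0.13  0.35 -0.45  0.   -0.77 -1.17]
knob -120 [ 0.13  0.35 -0.45  0.   -0.77 -0.65]
knob -90 [ 0.13  0.35 -0.45  0.   -0.77 -0.13]
knob -60 [ 0.13  0.35 -0.45  0.   -0.77  0.4 ]
knob -30 [ 0.13  0.35 -0.45  0.   -0.77  0.92]
knob 0 [ 0.13  0.35 -0.45  0.   -0.77  1.44]
knob 30 [ 0.13  0.35 -0.45  0.   -0.77  1.97]
knob 60 [ 0.13  0.35 -0.45  0.   -0.77  2.49]
knob 90 [ 0.13  0.35 -0.45  0.   -0.77  3.02]
knob 120 [ 0.13  0.35 -0.45  0.   -0.77 -2.74]
knob 150 [ 0.13  0.35 -0.45 -0.   -0.77 -2.22]
knob 179 [ 0.13  0.35 -0.45  0.   -0.77 -1.71]
```

```bash
python3 - <<'E'
from h import *
bot.move_ptp([492,357.5,130],down(np.radians(-1)))
st,im=snap('wrist','w1.png'); print(st['t'],st['tcp_pos'],st['eef_rot'],st['contact_force'])
E
```

```text
1.6333 [491.92717267 358.40783473 130.34064036] [ 9.99964009e-01 -8.47569533e-03  2.55561036e-04 -2.77975939e-04] [0.46563853 0.77346475 0.05423448]
```

View pics/w1.png

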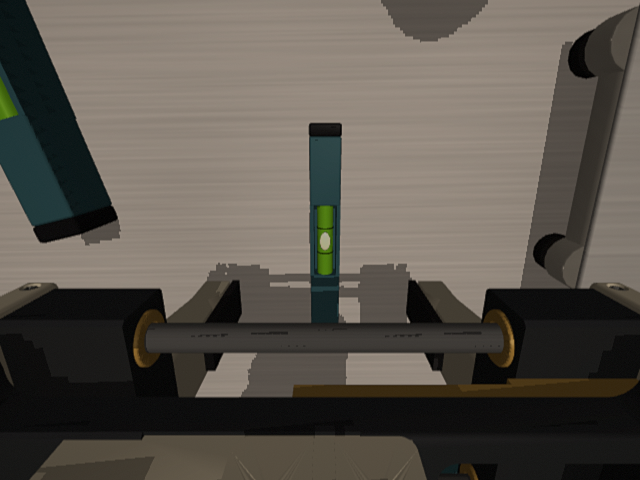

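The wrist picture shows the small level straight below: its far black end is at (325,130), the vial spans rows 206–276, and the bubble is at (325,241). I'll compute its centre and grasp it.

```bash
python3 - <<'E'
from h import *
st=bot.read_state()
top=camRay('top',(218.5,231.5))
for n,uv in (('vial',(325.3,240.5)),('endL',(309.5,124)),('endR',(341,124)),('wL',(312.2,290)),('wR',(337.5,290)),('vt',(325.5,205.5)),('vb',(325.5,276))):
    print(n,onz(camRay('wrist',uv,st),34).round(1))
print(tri([camRay('wrist',(325.3,241),st),camRay('side',(273.5,192.2))]))
E
```

```text
vial [492.7 356.5  34. ]
endL [581.6 366.7  34. ]
endR [581.2 343.8  34. ]
wL [449.1 368.2  34. ]
wR [448.8 346.8  34. ]
vt [521.3 355.9  34. ]
vb [461.8 356.8  34. ]
(array([492.36559445, 356.52513407,  34.44420664]), [np.float64(0.07025746015135184), np.float64(0.07025746015140602)])
```

```bash
python3 - <<'E'
from h import *
bot.line_to([491.6,356.3,10],velocity=150)
print(bot.read_state()['tcp_pos'],bot.read_state()['contact_force'])
bot.move_gripper(20,force=25)
s=bot.read_state();print(s['t'],s['width'],s['contact_force'])
bot.line_to([491.6,356.3,110],velocity=200)
bot.move_ptp([549.8,51,120],down(np.radians(-90)))
s=bot.read_state();print(s['t'],s['width'],s['contact_force'],s['tcp_pos'])
snap('top','t1.png'); snap('side','s1.png'); snap('wrist','w2.png')
E
```

```text
[492.00725422 356.9518399   10.76552417] [0.55083402 0.84168622 0.67317307]
3.6583 23.62876529084079 [ 0.33755853  1.02821881 -1.48753189]
5.4917 23.556846979575244 [ 1.03712709  0.55944514 -2.36227519] [549.71410474  51.45644322 119.33683845]
```

View pics/w2.png

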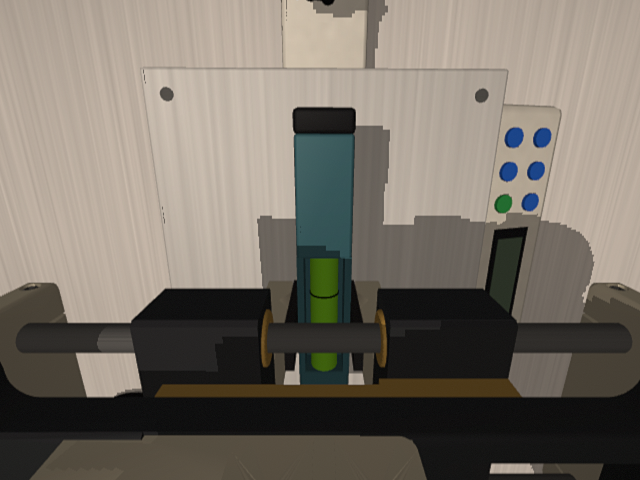

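View pics/s1.png

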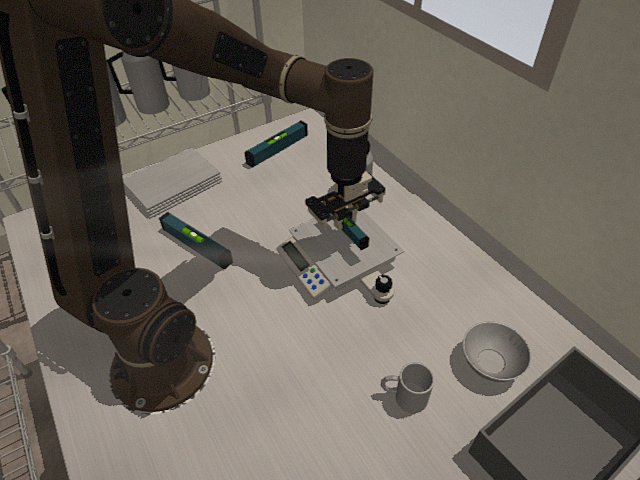

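The level is held straight, clear above the pan, with its end at (324,120) pointing at the lug. I'll lower it in force-guarded steps.

```bash
cat >> h.py <<'E'
def press(x,y,z,zmin,F,step=0.5,quat=None):
    while z>zmin:
        z-=step; bot.line_to([x,y,z],velocity=30)
        bot.pause(0.05); f=bot.read_state()['contact_force']
        if f[2]>F: break
    s=bot.read_state();print('z',z,s['tcp_pos'].round(2),'F',s['contact_force'].round(2),'M',s['moment'].round(3),'t',s['t']); return z
E
python3 - <<'E'
from h import *
bot.line_to([549.8,51,75],velocity=100)
z=press(549.8,51,75,69,7.5)
bot.pause(0.3);s=bot.read_state();print(s['contact_force'],s['moment'],s['width'],s['t'])
E
```

```text
z 70.5 [549.98  50.96  71.46] F [-4.19 -1.32  9.86] M [0.11  1.637 0.027] t 8.9417
[-3.49330731 -0.39350289 10.63787435] [0.02654363 1.64457612 0.07659697] 23.727753069569236 9.2417
```

```bash
python3 - <<'E'
from h import *
bot.line_to([549.8,51,72],velocity=50)
bot.move_gripper(60)
s=bot.read_state();print(s['contact_force'],s['width'],s['t'])
bot.line_to([549.8,51,104],velocity=150)
bot.line_to([549.8,78,118],velocity=150)
bot.pause(0.4)
st,im=snap('wrist','w3.png');print(st['t'],st['tcp_pos'])
E
```

```text
[-0.43498172 -0.97802007  0.02716447] 59.61943386677845 10.3
11.4167 [549.68312798  77.6745741  117.76982806]
```

View pics/w3.png

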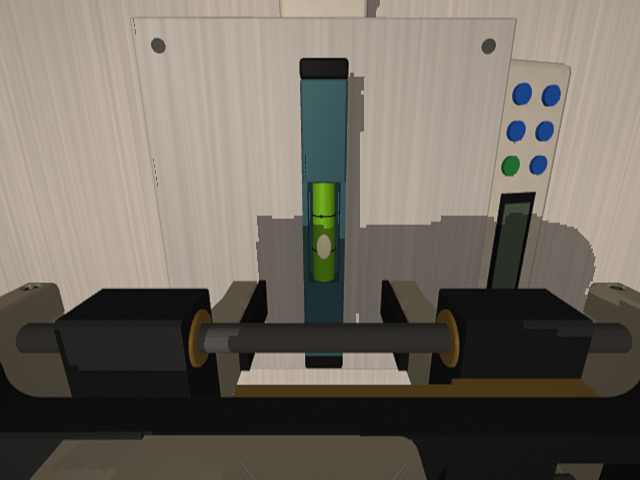

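```bash
cat >> h.py <<'E'
def bub(im,st,fn,x0=290,x1=360,y0=160,y1=300,k=5):
    cv2.imwrite('pics/'+fn,cv2.resize(im[y0:y1,x0:x1],None,fx=k,fy=k*.8,interpolation=cv2.INTER_CUBIC))
    hsv=cv2.cvtColor(im,cv2.COLOR_BGR2HSV)
    g=cv2.inRange(hsv,(35,130,50),(75,255,255)); b=cv2.inRange(hsv,(15,20,70),(60,110,255))
    g[:,:x0]=0;g[:,x1:]=0;b[:,:x0]=0;b[:,x1:]=0;b[:y0]=0;b[y1:]=0
    n,l,s,c=cv2.connectedComponentsWithStats(b)
    for i in range(1,n):
        if s[i,4]>40: print('pale',s[i],c[i].round(1),onz(camRay('wrist',c[i],st),95).round(1))
    ys=np.where(g[y0:y1].any(1))[0]+y0; print('green rows',ys.min(),ys.max())
    xs=int(np.median(np.where(g[y0:y1].any(0))[0])); print('col',xs,[(y,int(im[y,xs-5:xs+6,1].mean())) for y in range(ys.min(),ys.max()+1)])
E
python3 - <<'E'
from h import *
im=cv2.imread('pics/w3.png');st=bot.read_state();bub(im,st,'b3.png')
E
```

```text
pale [ 290  160   14  140 1514] [295.6 229.9] [565.3  47.   95. ]
pale [ 344  160   16  140 1701] [352.2 232. ] [533.1  48.2  95. ]
pale [317 234  14  25 282] [323.4 246.2] [549.5  56.7  95. ]
green rows 183 281
col 323 [(183, 127), (184, 162), (185, 161), (186, 159), (187, 159), (188, 159), (189, 159), (190, 158), (191, 159), (192, 158), (193, 158), (194, 158), (195, 158), (196, 158), (197, 157), (198, 158), (199, 158), (200, 157), (201, 157), (202, 157), (203, 158), (204, 157), (205, 157), (206, 157), (207, 157), (208, 157), (209, 157), (210, 157), (211, 157), (212, 157), (213, 159), (214, 153), (215, 113), (216, 47), (217, 95), (218, 151), (219, 159), (220, 157), (221, 157), (222, 157), (223, 158), (224, 145), (225, 122), (226, 117), (227, 119), (228, 109), (229, 92), (230, 91), (231, 92), (232, 92), (233, 91), (234, 96), (235, 109), (236, 120), (237, 127), (238, 131), (239, 133), (240, 133), (241, 133), (242, 132), (243, 132), (244, 131), (245, 131), (246, 131), (247, 131), (248, 130), (249, 130), (250, 129), (251, 129), (252, 129), (253, 128), (254, 126), (255, 122), (256, 117), (257, 109), (258, 98), (259, 91), (260, 91), (261, 92), (262, 92), (263, 91), (264, 92), (265, 92), (266, 92), (267, 92), (268, 92), (269, 91), (270, 92), (271, 92), (272, 91), (273, 91), (274, 91), (275, 92), (276, 91), (277, 91), (278, 92), (279, 93), (280, 88), (281, 67)]
```

View pics/b3.png

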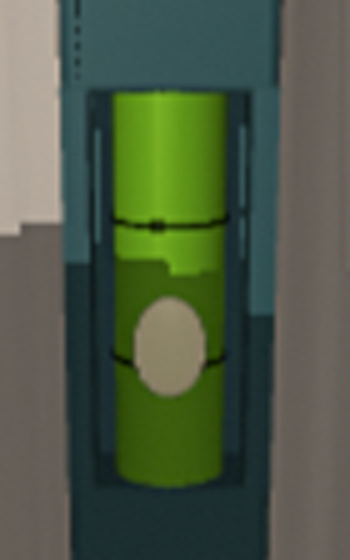

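Bubble centroid is at row 246.2, between lines at rows 216 and 248.7. That makes it about 8.8 mm off, away from the foot, so the foot side must rise: clockwise, about 117°. Next I'll hover over the knob and refine its position.

```bash
python3 - <<'E'
from h import *
bot.move_ptp([549.7,-123.5,140],down(np.radians(60)))
bot.pause(0.2)
st,im=snap('wrist','w4.png');print(st['t'],st['tcp_pos'],st['joint_pos'].round(2),proj('wrist',[549.7,-123.3,72],st))
E
```

```text
14.1917 [ 549.73361118 -123.3707938   139.99612973] [ 0.13  0.25 -0.36 -0.   -0.97  2.49] (np.float64(323.09746117988243), np.float64(252.46941974943894))
```

View pics/w4.png

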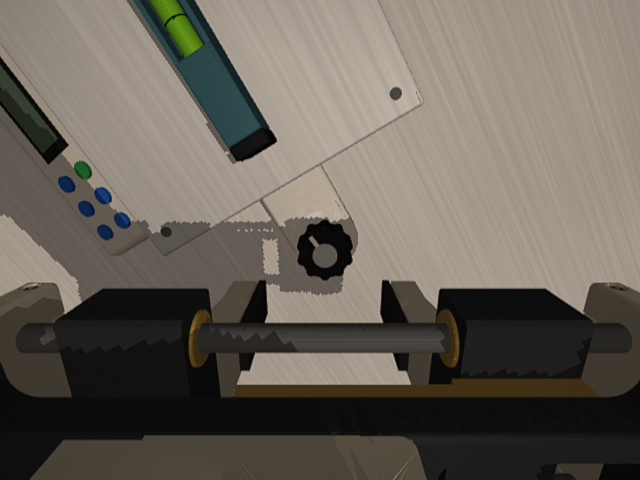

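```bash
python3 - <<'E'
from h import *
im=cv2.imread('pics/w4.png');st=bot.read_state()
m=(im.max(2)<45).astype(np.uint8);m[:205]=0;m[288:]=0;m[:,:280]=0;m[:,370:]=0
n,l,s,c=cv2.connectedComponentsWithStats(m);i=1+np.argmax(s[1:,4]);print(s[i])
(cx,cy),r=cv2.minEnclosingCircle(cv2.findNonZero((l==i).astype(np.uint8)));print(cx,cy,r)
for z in(70,58):print(onz(camRay('wrist',(cx,cy),st),z))
print(tri([camRay('wrist',(324,254),st),camRay('side',(384.3-.3,279.9))]),tri([camRay('wrist',(324.5,254.5),st),camRay('top',(396.3,211.5))]))
E
```

```text
[ 297  220   56   60 1921]
324.5 249.6272735595703 29.732662200927734
[ 551.30453841 -122.5248638    70.        ]
[ 549.31377144 -126.07972232   58.        ]
(array([ 549.70664361, -124.72936522,   71.93464341]), [np.float64(0.08648014514511816), np.float64(0.08648014514502404)]) (array([ 548.64451283, -124.06488185,   70.24888812]), [np.float64(1.8093716144807708), np.float64(1.809371614480768)])
```

```bash
cat >> h.py <<'E'
def turn(q,d,n):
    q=np.array(q,float)
    for k in range(n):
        q[5]-=np.radians(d)/n; bot.move_joints(q.tolist())
        s=bot.read_state();print('F',s['contact_force'].round(1),'M',s['moment'].round(2),'t',round(s['t'],2))
E
python3 - <<'E'
from h import *
X,Y,Z=550,-123.9,48
bot.move_gripper(62)
bot.line_to([X,Y,Z],velocity=120)
s=bot.read_state();print(s['contact_force'],s['tcp_pos'],s['t'])
bot.move_gripper(36,force=30)
s=bot.read_state();print(s['contact_force'].round(2),s['moment'].round(2),s['width'],s['t'])
q=bot.solve_ik([X,Y,Z],down(np.radians(60)));print(q,s['joint_pos'])
turn(q,117,4)
s=bot.read_state();print(s['width'],s['tcp_pos'])
E
```

```text
[-0.34118556  0.37707191  1.41820688] [ 550.50888583 -123.89852667   48.56198372] 15.4417
[-0.38  0.05  3.64] [-0.11  0.02  0.  ] 40.29148699759514 15.9417
[ 0.12555753  0.35820617 -0.45302801  0.         -0.75956215  2.49243635] [ 1.25505264e-01  3.57632609e-01 -4.52592760e-01  3.15872002e-04
 -7.59715821e-01  2.49237975e+00]
F [ 2.4 -4.3  4.2] M [-1.62 -0.77 -0.15] t 16.5
F [ 2.8 -7.6  1.8] M [-2.9  -1.14 -0.2 ] t 17.06
F [  4.  -11.4   2.6] M [-3.94 -1.15 -0.11] t 17.62
F [  2.3 -12.7   3.1] M [-4.63 -0.91 -0.11] t 18.18
40.865932060162095 [ 550.32026096 -125.51546886   48.44131785]
```

```bash
python3 - <<'E'
from h import *
bot.move_gripper(64)
bot.line_to([550,-123.9,125],velocity=200)
bot.move_ptp([549.8,78,118],down(np.radians(-90)))
bot.pause(0.4)
st,im=snap('wrist','w5.png');print(st['t'],st['tcp_pos'],st['contact_force']);bub(im,st,'b5.png')
E
```

```text
20.6583 [549.85551656  77.43079198 118.0195691 ] [-0.00373091  1.00578957 -0.37144608]
pale [ 290  160   14  140 1551] [295.8 230.8] [565.4  47.3  95. ]
pale [ 344  160   16  140 1617] [352.6 232.2] [533.   48.1  95. ]
pale [317 221  15  25 294] [323.9 233. ] [549.3  48.5  95. ]
green rows 184 282
col 324 [(184, 98), (185, 142), (186, 157), (187, 156), (188, 155), (189, 155), (190, 155), (191, 155), (192, 155), (193, 155), (194, 155), (195, 155), (196, 154), (197, 155), (198, 154), (199, 154), (200, 154), (201, 154), (202, 154), (203, 154), (204, 154), (205, 154), (206, 154), (207, 154), (208, 154), (209, 153), (210, 153), (211, 153), (212, 153), (213, 153), (214, 154), (215, 155), (216, 154), (217, 112), (218, 59), (219, 121), (220, 151), (221, 160), (222, 179), (223, 192), (224, 201), (225, 195), (226, 179), (227, 180), (228, 182), (229, 162), (230, 130), (231, 128), (232, 129), (233, 129), (234, 129), (235, 128), (236, 128), (237, 128), (238, 127), (239, 127), (240, 126), (241, 124), (242, 120), (243, 115), (244, 108), (245, 98), (246, 89), (247, 90), (248, 90), (249, 91), (250, 92), (251, 89), (252, 60), (253, 34), (254, 73), (255, 92), (256, 92), (257, 90), (258, 91), (259, 91), (260, 90), (261, 91), (262, 90), (263, 91), (264, 91), (265, 90), (266, 90), (267, 90), (268, 90), (269, 90), (270, 90), (271, 90), (272, 90), (273, 90), (274, 90), (275, 90), (276, 90), (277, 90), (278, 90), (279, 90), (280, 91), (281, 90), (282, 73)]
```

View pics/w5.png

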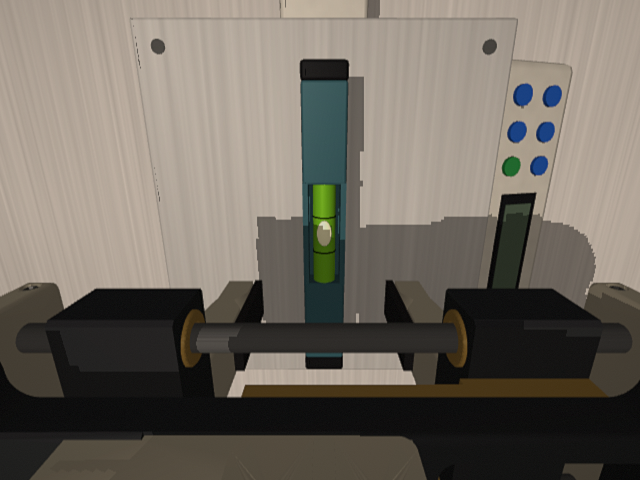

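View pics/b5.png

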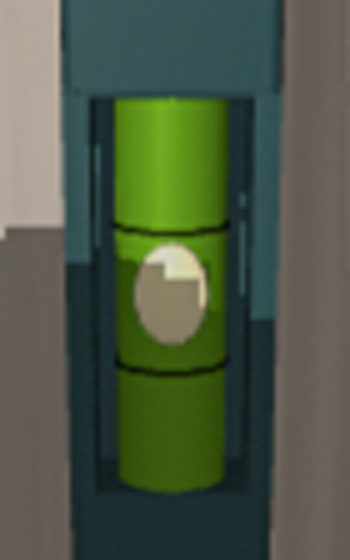

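Bubble centroid is now at row 233.0, between lines at 218 and 253. That is −1.5 mm, towards the foot: already inside, but slightly overshot. I'll trim 20° counter-clockwise.

```bash
python3 - <<'E'
from h import *
X,Y,Z=550,-125,49
bot.move_ptp([X,Y,130],down(np.radians(-85)))
bot.line_to([X,Y,Z],velocity=120)
s=bot.read_state();print(s['contact_force'],s['tcp_pos'],s['t'])
bot.move_gripper(36,force=30)
s=bot.read_state();print(s['contact_force'].round(2),s['moment'].round(2),s['width'],s['t'])
q=bot.solve_ik([X,Y,Z],down(np.radians(-85)))
turn(q,-21,1)
bot.move_gripper(64)
bot.line_to([X,Y,125],velocity=200)
bot.move_ptp([549.8,78,118],down(np.radians(-90)))
bot.pause(0.4)
st,im=snap('wrist','w6.png');print(st['t'],st['tcp_pos'],st['contact_force']);bub(im,st,'b6.png')
E
```

```text
[-1.13784898 -1.29337387 -0.67850658] [ 550.58929364 -124.67682206   49.51273396] 22.3583
[-3.18  0.52  5.31] [0.35 0.91 0.01] 40.74560507663241 22.8833
F [-2.6  1.5  4.8] M [0.35 0.97 0.16] t 23.32
25.7333 [549.87365346  77.3709849  118.0466343 ] [ 0.52040262 -0.01495938 -0.2052044 ]
pale [ 290  160   14  140 1538] [295.6 231.1] [565.5  47.4  95. ]
pale [ 344  160   16  140 1615] [352.6 232.7] [533.   48.3  95. ]
pale [317 223  14  26 289] [323.7 235.5] [549.5  50.   95. ]
green rows 184 282
col 324 [(184, 108), (185, 151), (186, 157), (187, 156), (188, 155), (189, 155), (190, 155), (191, 155), (192, 155), (193, 154), (194, 155), (195, 155), (196, 154), (197, 154), (198, 155), (199, 154), (200, 154), (201, 154), (202, 154), (203, 154), (204, 154), (205, 154), (206, 154), (207, 154), (208, 154), (209, 153), (210, 153), (211, 153), (212, 153), (213, 153), (214, 154), (215, 155), (216, 148), (217, 100), (218, 64), (219, 127), (220, 156), (221, 154), (222, 152), (223, 155), (224, 168), (225, 173), (226, 166), (227, 173), (228, 179), (229, 162), (230, 131), (231, 130), (232, 130), (233, 130), (234, 130), (235, 130), (236, 129), (237, 128), (238, 128), (239, 128), (240, 128), (241, 127), (242, 126), (243, 125), (244, 123), (245, 118), (246, 112), (247, 105), (248, 96), (249, 90), (250, 92), (251, 87), (252, 56), (253, 38), (254, 77), (255, 92), (256, 91), (257, 91), (258, 90), (259, 91), (260, 91), (261, 90), (262, 91), (263, 91), (264, 90), (265, 90), (266, 91), (267, 90), (268, 90), (269, 91), (270, 90), (271, 91), (272, 90), (273, 90), (274, 90), (275, 90), (276, 91), (277, 90), (278, 90), (279, 91), (280, 91), (281, 89), (282, 71)]
```

View pics/b6.png

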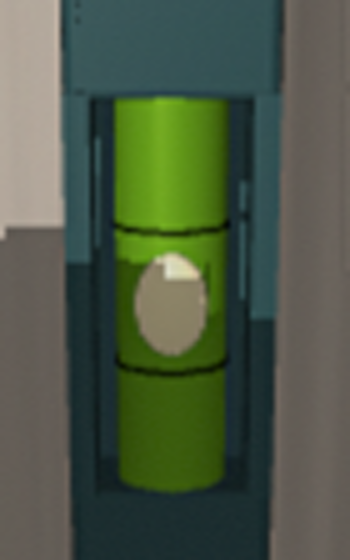

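View pics/w6.png

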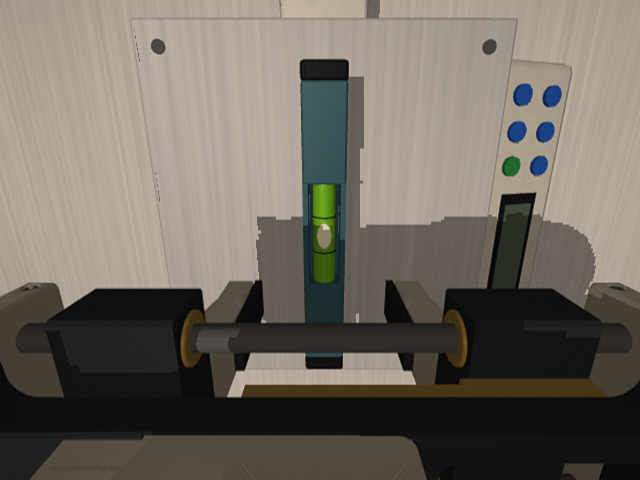

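Bubble is centred: row 235.5, lines at 218 and 253. Now the final press with closed fingers.

```bash
python3 - <<'E'
from h import *
bot.move_gripper(0,force=20)
bot.line_to([549.5,50.5,110],velocity=120)
bot.line_to([549.5,50.5,98],velocity=80)
bot.pause(0.2);print(bot.read_state()['contact_force'],bot.read_state()['t'])
z=press(549.5,50.5,98,92,7,step=0.4)
bot.pause(1.2);s=bot.read_state();print(s['contact_force'],s['tcp_pos'],s['moment'],s['t'])
snap('wrist','w7.png');st,im=snap('top','t7.png');_,b=snap('side','s7.png')
cv2.imwrite('pics/s7c.png',cv2.resize(b[160:320,230:430],None,fx=3.7,fy=3.7,interpolation=cv2.INTER_CUBIC))
E
```

```text
[0.92024051 0.72874785 0.04469143] 27.8083
z 95.59999999999997 [549.59  50.49  96.29] F [-3.83  1.45  8.57] M [0.181 1.289 0.006] t 29.6083
[-3.77051944  0.5250833   9.57311345] [549.59705875  50.49259175  96.29240778] [ 0.21875411  1.24283415 -0.01713336] 30.8083
```

View pics/w7.png

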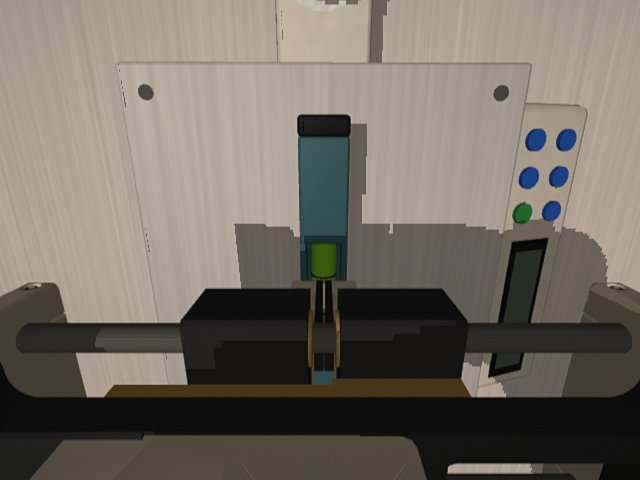

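View pics/s7c.png

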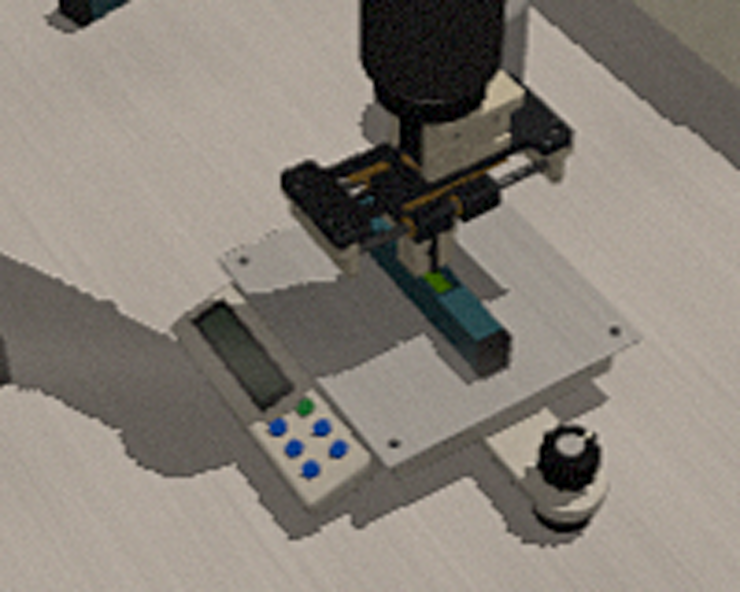

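The fingers press with about 9.6 N but hide the bubble; only the vial end at (324,260) shows. There is also 3.8 N of side load. I'll press about 22 mm further back, where the bubble stays visible, and trim the side load.

```bash
python3 - <<'E'
from h import *
bot.line_to([549.5,50.5,99],velocity=60)
bot.line_to([549.2,73,98],velocity=80)
bot.line_to([549.2,73,97],velocity=30)
bot.pause(0.2);print(bot.read_state()['contact_force'],bot.read_state()['t'])
z=press(549.2,73,96.8,93,7,step=0.4)
bot.line_to([548.7,73,z],velocity=20)
bot.pause(1.5);s=bot.read_state();print(s['contact_force'],s['tcp_pos'],s['moment'],s['t'])
st,im=snap('wrist','w8.png')
cv2.imwrite('pics/b8.png',cv2.resize(im[150:310,280:370],None,fx=5,fy=3.7,interpolation=cv2.INTER_CUBIC))
bub(im,st,'b8b.png')
E
```

```text
[-0.05785115  1.1568385   0.51933363] 32.0917
z 95.59999999999998 [549.27  72.99  96.29] F [-3.19 -0.43  8.9 ] M [0.086 1.17  0.039] t 32.9917
[-3.04991287 -0.65661157  7.07143777] [549.22907638  72.9989658   96.31923792] [-0.24006084  0.48276937  0.02665014] 34.7417
pale [ 290  160   26  140 1095] [296.1 233.9] [562.7  38.4  95. ]
pale [ 332  160   28  140 1474] [351.7 233.7] [534.8  38.3  95. ]
pale [315 242  16  28 355] [322.6 255.7] [549.4  50.   95. ]
green rows 199 299
col 322 [(199, 112), (200, 155), (201, 158), (202, 156), (203, 156), (204, 155), (205, 155), (206, 155), (207, 155), (208, 155), (209, 155), (210, 155), (211, 155), (212, 155), (213, 155), (214, 155), (215, 155), (216, 155), (217, 155), (218, 155), (219, 154), (220, 155), (221, 154), (222, 154), (223, 154), (224, 154), (225, 154), (226, 154), (227, 154), (228, 154), (229, 154), (230, 154), (231, 155), (232, 156), (233, 133), (234, 92), (235, 68), (236, 19), (237, 62), (238, 92), (239, 92), (240, 90), (241, 89), (242, 95), (243, 108), (244, 120), (245, 127), (246, 130), (247, 132), (248, 131), (249, 131), (250, 130), (251, 130), (252, 129), (253, 129), (254, 128), (255, 128), (256, 128), (257, 128), (258, 127), (259, 127), (260, 127), (261, 127), (262, 126), (263, 126), (264, 125), (265, 123), (266, 121), (267, 117), (268, 107), (269, 94), (270, 88), (271, 91), (272, 92), (273, 77), (274, 35), (275, 51), (276, 86), (277, 92), (278, 92), (279, 80), (280, 47), (281, 23), (282, 22), (283, 23), (284, 22), (285, 23), (286, 24), (287, 23), (288, 23), (289, 23), (290, 23), (291, 23), (292, 23), (293, 23), (294, 23), (295, 24), (296, 23), (297, 23), (298, 23), (299, 24)]
```

View pics/b8.png

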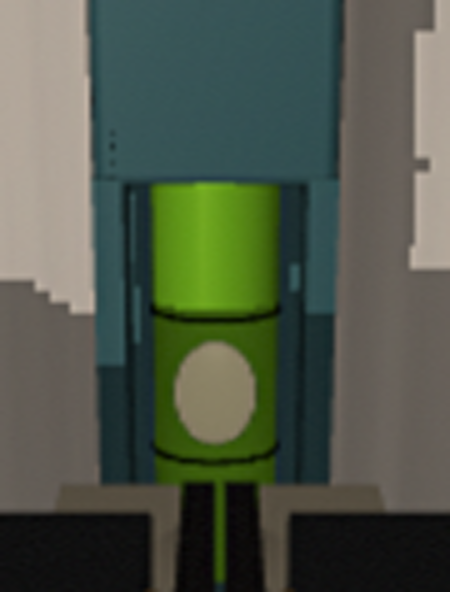

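View pics/w8.png

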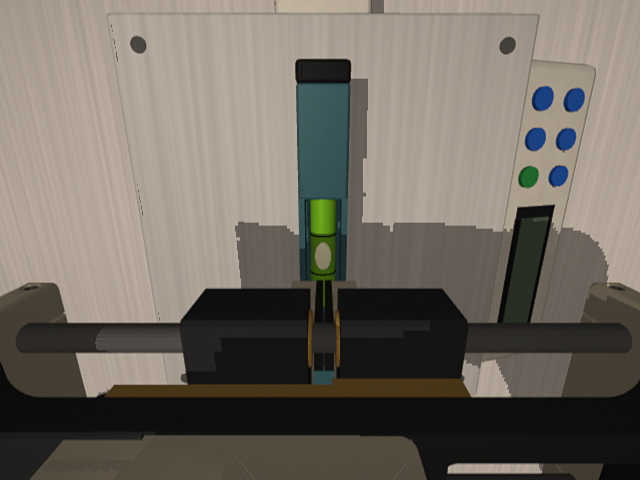

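Pressed at about 7 N (plus 2.7 N level weight), the bubble is at row 255.7, between lines at 236 and 274.3, so it is centred to about 0.3 mm. I'm handing it in while pressing.

```bash
python3 - <<'E'
from h import *
s=bot.read_state();print(s['contact_force'],s['t']);print(bot.close_job())
E
```

```text
[-1.74880447 -1.04147129  6.81980244] 34.7917
the job is handed in; nothing more can be done
None
```

I levelled the scale and handed the job in at 34.8 s, still pressing the level with the bubble between the lines. The hand-in reported no verdict.

**What I did:** I picked the smallest of the three levels, laid it along the line to the foot on the middle of the pan, and pressed it down with about 10 N. Turning the knob 117° clockwise overshot slightly, to −1.5 mm. A 21° turn back brought the bubble to the middle.

**Last checks, while pressing:**
- **Bubble:** about 0.3 mm from the middle, and it settled at the same place with and without the press.
- **Force:** about 7 N on the level, besides its weight of about 2.7 N.
- **Position:** the level lies within about 2 mm of the pan centre.
- **Bystanders:** I saw no contact with the jug, bowl or flask, but I did not measure their positions again at the end.

**What was off:**
- A press exactly on the middle (9.6 N) hid the bubble, so the final press is about 22 mm behind the middle.
- The side load of about 3 N hardly changed when I tried to trim it, reading 1.7 N at hand-in.
- The first knob turn loaded the wrist sideways with about 13 N, because my knob centre was about 1 mm off. I corrected that for the second turn.
- I only measured tilt along the level; tilt across it was not measured.

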